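# Pack a two-layer gift box

### The job

Pack the open gift box in layers: lay the two low sign packs flat on its floor, one in each half, then put the divider plate level on top of them with its grip block up, then lay the flower-shaped pocket mirror flat on the divider, clear of the grip block. The tall sign pack, the hand mirror and the card stand are not part of this gift: leave them where they are.

Things in the scene. Friction and masses are not known exactly. Their poses are not given: they have to be found in the camera images.
- gift_box: Open cardboard (kraft) box, fixed to the counter, outside 138 (x) x 174 (y) x 50 mm high, walls and floor 4 mm thick, inside 130 x 166 mm. A rib 3 mm thick, its top 14 mm above the counter (10 mm above the box floor), runs along the box's x at y = 0 and parts the floor into two halves 130 x 81 mm; middles of the halves at y = +42 and -42 mm. Origin: centre of the underside; z up.
- low_pack_a: Low sign pack: bagged stack of brown wooden signs, 48 (x) x 60 (y) x 27 mm high, solid. Origin: on the underside, 1 mm from its centre (which lies along +y); z up. Grip it across its 48 mm x width. Its shelf-mate low_pack_b goes with it; either may take either half of the box. Both stand in the middle of the counter, nearest the robot, in a group with the tall pack and the pocket mirror (other signs, down in the recess at the left, are fixed stock).
- low_pack_b: The other low sign pack: bagged stack of brown wooden signs, 48 (x) x 60 (y) x 28 mm high, solid. Origin: on the underside; the pack's centre lies 2.5 mm along +x and 1 mm along +y from it; z up. Grip it across its 48 mm x width.
- tall_pack: Look-alike that stays: a taller bagged stack of the same brown wooden signs, 48 (x) x 60 (y) x 39 mm high (about 11 mm taller than the low packs, with more boards). Origin: on the underside; the pack's centre lies 2 mm along +x from it.
- divider: Divider: flat light-wood plate 114 (x) x 150 (y) x 4 mm, 70 g, lying on the counter, with an upright grip block 14 (x) x 30 (y) mm whose top is 28 mm above the plate's underside; the block's centre lies at y = -52 mm. Grip the block across its 14 mm x width. Origin: centre of the plate's underside; z up. In the box the plate has 8 mm play on every side and rests on the packs, its underside about 32 mm above the counter; the block may be at either end.
- pocket_mirror: Flower-shaped flat wooden pocket mirror without handle, 66 (x) x 76 (y) x 5 mm, 30 g, lying flat, in the group with the packs (other mirrors on display farther back are fixed stock). Origin: centre of the underside; z up. Grip it by the edges across its 66 mm x width, with the fingertips almost on the surface below. On the divider it fits between the grip block and the far end of the plate (a space 112 mm long, its middle at the divider's y = +19 mm).
- handle_mirror: Look-alike that stays: flat round-headed wooden hand mirror with a long handle, 164 (x) x 90 (y) x 5 mm, head to +x, handle to -x; it lies just behind the group, head to the robot's left. Origin: centre of the underside.
- card_stand: Bystander that stays: half-round wooden stand with white cards, 57 (x) x 110 (y) x 56 mm high. Origin: centre of the underside.
Not all that is in view belongs to the job. There is more than one size of the pocket_mirror; the job needs the larger.

How it is judged:
By the outcome, as a careful person would: the job done as asked, in the order asked, and still so for the second after the job is handed in, with the robot touching nothing.
It also fails if it takes over 102 s, if anything falls off the work surface, if the arm or the gripper's body presses on something with over 40 N, if the wrist force passes 120 N, or if a joint passes its speed limit or range.

### The arm

A 6-joint arm with a two-finger parallel gripper is mounted at the origin on a cart in front of the work surface, level with it; the furniture and walls round the work are solid. World frame = base frame: x ahead of the robot, y to its left, z up, the work surface at z = 0. Lengths are in mm, angles in rad, forces in N, time in s.
With the tool pointing down it reaches from about 350 to 975 mm from the base axis. Payload 7.1 kg.
Tool frame: the origin (TCP) lies at the very end of the fingers, on their centre line; the grasp point (between the pads) lies 19 mm behind it; z points along the fingers, y is the line along which they close (so a half turn about z gives the same grasp; the last joint's range is limited). The gripper opens to 88 mm and grips with 3 to 60 N. Pads are 20 mm wide; open, the fingers measure 115 mm over their backs; the gripper's body (75 mm by 178 mm) begins 61 mm behind the grasp point.
Start: joints at [1.254, 0.423, 1.63, -0, 1.089, -0.019], TCP at [183.354, 597.483, 222.675] pointing down, gripper open.
Joint ranges: [-3, 3], [-0.9, 2.11], [0.09, 2.58], [-1.31, 4.45], [0.11, 2.69], [-2.54, 2.54]. Speed limits (rad/s): [2.39, 2.39, 3.01, 3.14, 3.14, 3.14].

### API

Orientations are given as a rotation vector (axis times angle).
In Python, from workcell import * gives the robot as it stands.
- The arm moves only by the tool step_arm, never from a script. Its argument "deltas" is a list of rows, each a list of 3 entries, a list of its own where there are three numbers: the shift along the tool's x, y, z in units of 300 mm (1.0 is 300 mm), then the turn, a rotation vector about the tool's x, y, z in units of 1.5 rad (1.0 is 1.5 rad), then the gripper command: -1 is shut, 1 is fully open, values between are in proportion. In form: [[[dx, dy, dz], [rx, ry, rz], gripper], ...]. A call has 1 to 20 rows; each row is the pose to reach, as a shift and turn from the pose commanded when the call began, along the tool's axes at that moment; what a row does not reach only later rows make up. A row lasts 1/12 s, in which the tool goes at most 41.7 mm and 7.16 degrees, less where a joint would pass 70% of its speed; a pose out of reach is approached as far as the arm can. A call with a number of a shift or a turn outside -1 to 1 is refused whole. A call with a gripper value outside its range is refused whole. The fingers move at their own pace and stop on an object; the grip force is fixed at half the most. Time passes only in rows, so rows that repeat a pose let the fingers close. It gives the time, the measured TCP pose, the force, the opening and the grip force at its end, in the units of the state.
- get_obs(): the state, without advancing time (a new reading comes with each control period).
- get_image(name): name is "scene" or "top" or "wrist"; returns a dict with "pixels" (384x512x3 uint8, red, green, blue), "fx", "fy", "cx", "cy" (pixels), "T" (4x4, takes a point from camera to world coordinates). Camera axes: x right, y down, z forward; pixel columns grow to the right and rows downward; lengths in mm; the calibration is good to about 2 mm. A picture is of the moment at which its call begins. There is no depth.
- close_job(): hands the job in; it is judged then, once.
The state is a dict: "t": time; "qpos": joint angles; "qvel": joint speeds; "joint_torque": joint torques, N m; "ee_pos": TCP position; "orientation": TCP orientation; "ft_force": force on the tool from outside, world axes, zero at the start; "moment": the same for the moment, N m; "width": finger opening in mm; "grasp_force": force on a finger pad.
Only numpy, scipy, OpenCV 4.12 (cv2) and the standard library are available. Lean on these libraries where they do the work, as an engineer would, in place of code of your own. Each camera call takes 0.05 s, during which the arm holds its last target. There are 200 camera calls.

## Working session

There is one attempt and no reset: what is moved stays moved. The work goes in short steps, Python scripts to look and compute and a tool call to move; the robot and the scene stay as the last step left them, time stands still between calls to the robot, and variables do not carry over. Pictures are saved under pics/ and viewed, at most 14 in all, crops included, and the job is handed in when it is done.

Besides the shell and the picture viewer there is one more tool, called after ">>>" as name([rows], argument=value, ...), one row to a line, values as JSON. step_arm: Moves the arm, as the interface text tells. Its arguments: {"type":"object","properties":{"deltas":{"type":"array","items":{"type":"array"}}},"required":["deltas"]}

```bash
mkdir -p pics
cat > h.py <<'E'
from workcell import *
import numpy as np, cv2
from scipy.spatial.transform import Rotation as R
def snap(name,f=None):
    im=get_image(name)
    if f: cv2.imwrite('pics/'+f,cv2.cvtColor(im['pixels'],cv2.COLOR_RGB2BGR))
    return im
def cast(im,px,z):
    px=np.atleast_2d(px).astype(float)
    d=np.c_[(px[:,0]-im['cx'])/im['fx'],(px[:,1]-im['cy'])/im['fy'],np.ones(len(px))]@im['T'][:3,:3].T
    o=im['T'][:3,3]
    return o+d*((z-o[2])/d[:,2])[:,None]
E
python3 - <<'E'
from h import *
import pickle
o=get_obs();print({k:np.round(v,3) for k,v in o.items()})
d={n:snap(n,n+'0.png') for n in('top','scene')}
pickle.dump(d,open('im0.pkl','wb'))
for n in d: print(n,d[n]['fx'],np.round(d[n]['T'],3).tolist())
for n in d:
  cv2.imwrite(f'pics/{n}0b.png',cv2.resize(cv2.imread(f'pics/{n}0.png'),(800,600),interpolation=cv2.INTER_CUBIC))
E
```

```text
{'t': np.float64(0.0), 'qpos': array([ 1.254,  0.424,  1.631, -0.   ,  1.089, -0.019]), 'qvel': array([-0.   , -0.001, -0.   , -0.001, -0.001, -0.   ]), 'joint_torque': array([ 0.0000e+00, -5.4462e+01, -2.7367e+01,  6.4000e-02,  2.3000e-02,
       -0.0000e+00]), 'ee_pos': array([183.2  , 596.985, 221.903]), 'orientation': array([-4.660e-01, -3.107e+00,  2.000e-03]), 'ft_force': array([-0.263,  1.196, -0.274]), 'moment': array([-0.001, -0.01 ,  0.041]), 'grasp_force': np.float64(0.0), 'width': np.float64(87.535)}
top 460.7578551960208 [[0.022, -0.996, 0.091, 526.863], [-1.0, -0.022, -0.006, -9.658], [0.008, -0.091, -0.996, 1027.188], [0.0, 0.0, 0.0, 1.0]]
scene 413.3334397972136 [[-0.854, -0.382, 0.354, 279.131], [-0.521, 0.625, -0.582, 578.299], [0.001, -0.681, -0.733, 768.004], [0.0, 0.0, 0.0, 1.0]]
```

View pics/top0b.png

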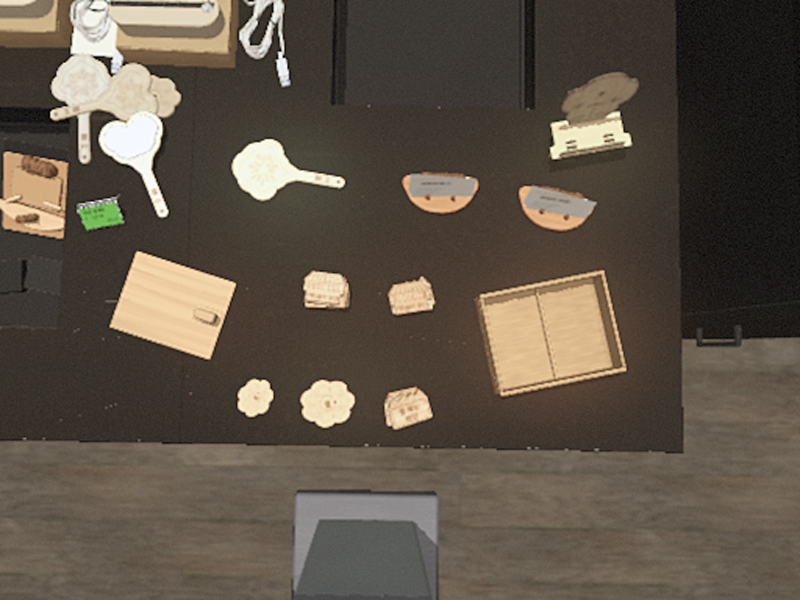

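View pics/scene0b.png

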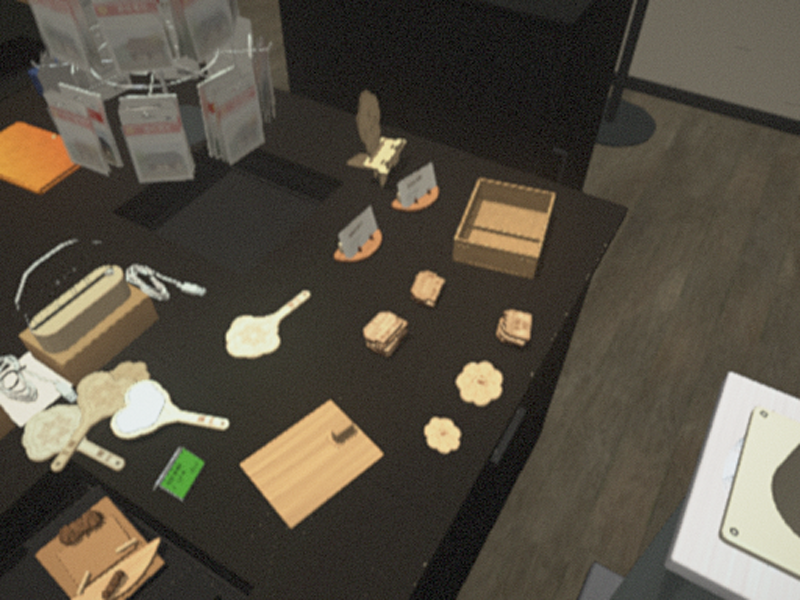

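The top view (800-px scale) shows three packs: (327,290), (412,296) and (408,408). The scene view shows the same packs at (385,332), (428,288) and (515,327), and the one at (327,290) looks tallest. Pocket mirrors are at (327,403), the large one, and (255,397), a small one that stays. The divider is at (172,306) with its block at (206,316). The box is at (551,332), and the hand mirror is at (285,170). Next I measure positions and take a close crop to check.

Run:
```python
from h import *
import pickle
d=pickle.load(open('im0.pkl','rb'))
t=d['top']
def objs(im,seeds):
    hsv=cv2.cvtColor(im['pixels'],cv2.COLOR_RGB2HSV)
    m=((hsv[...,2]>85)).astype(np.uint8)
    m=cv2.morphologyEx(m,cv2.MORPH_CLOSE,np.ones((3,3)))
    n,l,st,c=cv2.connectedComponentsWithStats(m)
    out={}
    for k,(u,v) in seeds.items():
        w=l[int(v*.64)-3:int(v*.64)+4,int(u*.64)-3:int(u*.64)+4].ravel();i=np.bincount(w[w>0]).argmax()
        cs,_=cv2.findContours((l==i).astype(np.uint8),cv2.RETR_EXTERNAL,cv2.CHAIN_APPROX_NONE)
        out[k]=max(cs,key=cv2.contourArea)[:,0]
    return out
s=dict(P1=(327,290),P2=(412,296),P3=(408,408),mir=(327,403),small=(255,397),div=(172,306),box=(551,332),hand=(285,170))
for k,c in objs(t,s).items():
    z=dict(P1=33,P2=25,P3=25,mir=5,small=5,div=4,box=50,hand=5)[k]
    w=cast(t,c,z)[:,:2].astype(np.float32)
    (cx,cy),(a,b),an=cv2.minAreaRect(w)
    print(k,round(cx),round(cy),round(a),round(b),round(an,1),np.round(cv2.boxPoints(((cx,cy),(a,b),an))).tolist(), 'mean',w.mean(0).round())
print('block top at z28',cast(t,[[206*.64,316*.64]],28))
a=t['pixels'][160:285,60:415]
b=d['scene']['pixels'][160:300,215:360]
a=cv2.resize(a,None,fx=2.2,fy=2.2,interpolation=cv2.INTER_CUBIC);b=cv2.resize(b,(300,290),interpolation=cv2.INTER_CUBIC)
c=np.zeros((a.shape[0]+b.shape[0],a.shape[1],3),np.uint8);c[:a.shape[0]]=a;c[a.shape[0]:,:300]=b
cv2.imwrite('pics/crop.png',c[...,::-1])
```

```text
P1 610 59 52 63 1.3 [[583.0, 89.0], [584.0, 26.0], [636.0, 28.0], [635.0, 91.0]] mean [607.  59.]
P2 604 -60 48 64 10.6 [[575.0, -33.0], [586.0, -95.0], [633.0, -86.0], [622.0, -24.0]] mean [602. -60.]
P3 450 -56 52 65 15.1 [[417.0, -32.0], [433.0, -94.0], [483.0, -81.0], [466.0, -18.0]] mean [449. -55.]
mir 451 54 65 77 1.2 [[418.0, 91.0], [420.0, 15.0], [485.0, 16.0], [483.0, 93.0]] mean [452.  55.]
small 458 156 52 48 2.0 [[431.0, 179.0], [433.0, 131.0], [485.0, 133.0], [483.0, 181.0]] mean [458. 156.]
div 588 286 169 116 73.3 [[508.0, 221.0], [619.0, 188.0], [668.0, 350.0], [557.0, 384.0]] mean [585. 283.]
box 564 -243 193 215 1.2 [[465.0, -138.0], [469.0, -352.0], [662.0, -348.0], [658.0, -134.0]] mean [ 563. -246.]
hand 770 126 159 88 61.7 [[693.0, 77.0], [771.0, 35.0], [846.0, 175.0], [769.0, 217.0]] mean [780. 125.]
block top at z28 [[568.90729411 223.55644286  28.        ]]
```

View pics/crop.png

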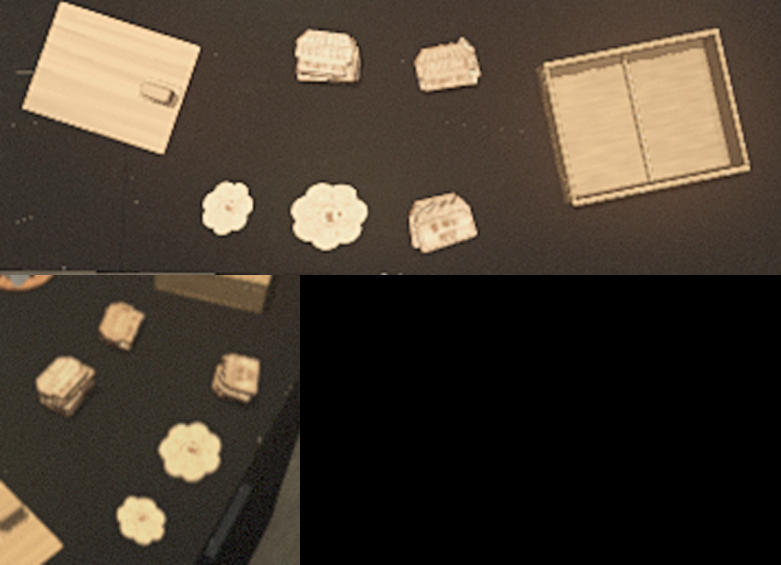

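The crop confirms that P1 at crop (327,55) is the tall pack, with four boards. P2 at (448,65) and P3 at (443,222) are low, and the larger flower is at (330,215). Now I work out the box and divider from their corners.

Run:
```python
from h import *
import pickle
d=pickle.load(open('im0.pkl','rb'));t=d['top']
f=lambda q:np.array(q)/2.2+[60,160]
for n,q,z in(('box',[(543,65),(718,32),(748,168),(573,203)],50),('div',[(62,2),(200,47),(163,153),(23,106)],4)):
    w=cast(t,f(q),z)[:,:2];print(n,w.round(),w.mean(0).round(1))
    e=[np.degrees(np.arctan2(*(w[(i+1)%4]-w[i])[::-1])).round(1) for i in range(4)];print(e,[np.linalg.norm(w[(i+1)%4]-w[i]).round() for i in range(4)])
print('block',cast(t,f([(156,92)]),28), 'rib',cast(t,f([(625,60),(649,181)]),14)[:,:2].round())
o=get_obs();print(R.from_rotvec(o['orientation']).as_matrix().round(3))
```

```text
box [[ 603. -152.]
 [ 639. -322.]
 [ 508. -350.]
 [ 472. -182.]] [ 555.5 -251.6]
[np.float64(-78.1), np.float64(-167.9), np.float64(102.4), np.float64(12.8)] [np.float64(174.0), np.float64(134.0), np.float64(172.0), np.float64(135.0)]
div [[660. 330.]
 [617. 189.]
 [510. 222.]
 [554. 364.]] [585.2 276.2]
[np.float64(-106.8), np.float64(163.0), np.float64(72.9), np.float64(-17.5)] [np.float64(148.0), np.float64(112.0), np.float64(149.0), np.float64(111.0)]
block [[569.77566716 225.60676553  28.        ]] rib [[ 613. -240.]
 [ 493. -264.]]
[[-0.956  0.293 -0.   ]
 [ 0.293  0.956 -0.001]
 [ 0.    -0.001 -1.   ]]
```

```bash
cat >> h.py <<'E'
def plan(*targets):
    "targets (x,y,z,theta deg of tool y) -> rows from the present pose"
    o=get_obs();M=R.from_rotvec(o['orientation']);Y=M.as_matrix()[:,1];th=np.degrees(np.arctan2(Y[1],Y[0]))
    print('t',round(float(o['t']),2),'at',o['ee_pos'].round(1),'th',round(th,1),'z',M.as_matrix()[:,2].round(3),'q',o['qpos'].round(2))
    for x,y,z,a in targets:
        s=M.inv().apply(np.array([x,y,z])-o['ee_pos'])/300
        c,n=np.cos(np.radians(a)),np.sin(np.radians(a))
        G=np.array([[-n,c,0],[c,n,0],[0,0,-1.]]).T
        r=(M.inv()*R.from_matrix(G)).as_rotvec()/1.5
        print(s.round(3).tolist(),r.round(3).tolist())
E
python3 -c "
from h import *
plan((320,320,220,44),(449,-56,150,14.5))"
```

```text
t 0.1 at [183.2 597.  222. ] th 72.9 z [-0.    -0.001 -1.   ] q [ 1.25  0.42  1.63 -0.    1.09 -0.02]
[-0.707, -0.749, 0.008] [-0.001, 0.0, 0.337]
[-1.486, -1.821, 0.242] [-0.001, 0.0, 0.68]
```

>>> step_arm([
  [[-0.7,-0.75,0],[0,0,0.34],1],
  [[-0.7,-0.75,0],[0,0,0.34],1],
  [[-0.7,-0.75,0],[0,0,0.34],1],
  [[-0.7,-0.75,0],[0,0,0.34],1],
  [[-0.7,-0.75,0],[0,0,0.34],1],
  [[-0.7,-0.75,0],[0,0,0.34],1],
  [[-0.7,-0.75,0],[0,0,0.34],1],
  [[-0.7,-0.75,0],[0,0,0.34],1],
  [[-0.7,-0.98,0],[0,0,0.68],1],
  [[-0.7,-0.98,0],[0,0,0.68],1],
  [[-0.7,-0.98,0],[0,0,0.68],1],
  [[-0.7,-0.98,0],[0,0,0.68],1],
  [[-0.7,-0.98,0],[0,0,0.68],1],
])

```text
t: 1.18
ee_pos: [297.8, 254.3, 222.7]
orientation: [-1.93, -2.479, -0.0]
ft_force: [0.3, -0.4, 0.2]
width: 88.0
grasp_force: 0.0
```

```bash
python3 -c "
from h import *
plan((449,-56,150,14.5))"
```

```text
t 1.18 at [297.8 254.3 222.7] th 14.2 z [ 0.  0. -1.] q [0.68 0.07 2.11 0.   0.96 0.43]
[-1.126, 0.236, 0.242] [0.0, -0.0, -0.004]
```

>>> step_arm([
  [[-0.1,0.24,0.1],[0,0,0],1],
  [[-0.3,0.24,0.2],[0,0,0],1],
  [[-1.0,0.24,0.24],[0,0,0],1],
  [[-1.0,0.24,0.24],[0,0,0],1],
  [[-1.0,0.24,0.24],[0,0,0],1],
  [[-1.0,0.24,0.24],[0,0,0],1],
  [[-1.0,0.24,0.24],[0,0,0],1],
  [[-1.0,0.24,0.24],[0,0,0],1],
  [[-1.0,0.24,0.24],[0,0,0],1],
  [[-1.0,0.24,0.24],[0,0,0],1],
  [[-1.0,0.24,0.24],[0,0,0],1],
  [[-1.0,0.24,0.24],[0,0,0],1],
])

```text
t: 2.18
ee_pos: [442.1, -16.5, 150.6]
orientation: [-1.92, -2.486, 0.0]
ft_force: [-0.1, 1.0, -1.0]
width: 88.0
grasp_force: 0.0
```

>>> step_arm([
  [[-0.13,0,0],[0,0,0],1],
  [[-0.13,0,0],[0,0,0],1],
  [[-0.13,0,0],[0,0,0],1],
])

```text
t: 2.43
ee_pos: [452.7, -54.8, 151.0]
orientation: [1.922, 2.484, 0.001]
ft_force: [-0.1, -0.3, -0.8]
width: 87.8
grasp_force: 0.0
```

```bash
python3 -c "
from h import *
im=snap('wrist','w1.png');print(im['fx'],im['T'].round(3).tolist())
plan((449,-56,3,14.5))
c=cv2.imread('pics/w1.png')
T=np.linalg.inv(im['T'])
for p,col in (((449,-56,25),(0,0,255)),((604,-60,25),(0,255,0)),((451,54,5),(255,0,0))):
  q=T[:3,:3]@p+T[:3,3];u=(int(q[0]/q[2]*im['fx']+im['cx']),int(q[1]/q[2]*im['fy']+im['cy']));print(u);cv2.circle(c,u,4,col,1)
cv2.imwrite('pics/w1.png',c)
"
```

```text
343.49343321346026 [[0.968, 0.24, 0.076, 431.433], [0.251, -0.923, -0.291, 25.888], [0.001, 0.301, -0.954, 313.368], [0.0, 0.0, 0.0, 1.0]]
t 2.48 at [452.1 -54.3 150.8] th 14.6 z [-0.  0. -1.] q [-0.15  0.29  2.05  0.    0.81 -0.4 ]
[-0.003, -0.011, 0.493] [-0.0, -0.0, 0.001]
(251, 191)
(415, 236)
(286, 62)
```

View pics/w1.png

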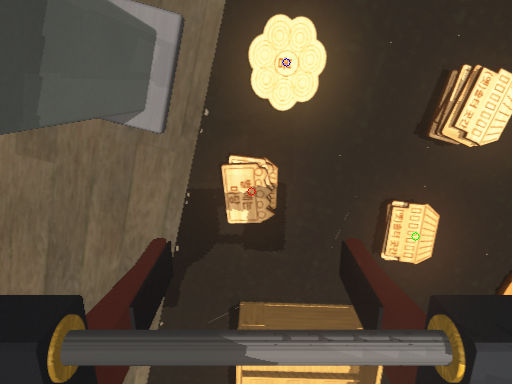

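The wrist view shows P3 centred at (250,190), on its mark and aligned with the tool. P2 is at (410,232) and the large flower at (287,62). I'll descend and grip P3.

>>> step_arm([
  [[0,-0.01,0.13],[0,0,0],1],
  [[0,-0.01,0.26],[0,0,0],1],
  [[0,-0.01,0.38],[0,0,0],1],
  [[0,-0.01,0.44],[0,0,0],1],
  [[0,-0.01,0.47],[0,0,0],1],
  [[0,-0.01,0.485],[0,0,0],1],
  [[0,-0.01,0.485],[0,0,0],1],
  [[0,-0.01,0.485],[0,0,0],-1],
  [[0,-0.01,0.485],[0,0,0],-1],
  [[0,-0.01,0.485],[0,0,0],-1],
  [[0,-0.01,0.485],[0,0,0],-1],
  [[0,-0.01,0.485],[0,0,0],-1],
  [[0,-0.01,0.485],[0,0,0],-1],
  [[0,-0.01,0.485],[0,0,0],-1],
  [[0,-0.01,0.485],[0,0,0],-1],
])

```text
t: 3.73
ee_pos: [449.7, -56.2, 5.5]
orientation: [1.923, 2.484, 0.0]
ft_force: [-1.0, -0.4, 6.1]
width: 47.7
grasp_force: 29.7
```

```bash
python3 -c "
from h import *
a=np.radians(12.2);c=np.array([555.5,-251.6]);Y=np.array([-np.sin(a),np.cos(a)])
for s in(42,-42):print(c+s*Y)
p=c-42*Y
plan((*p,110,12.2))"
```

```text
[ 546.62435855 -210.54853244]
[ 564.37564145 -292.65146756]
t 3.73 at [449.7 -56.2   5.5] th 14.5 z [ 0. -0. -1.] q [-0.15  0.58  2.1  -0.    0.46 -0.4 ]
[-0.859, 0.173, -0.348] [0.0, 0.0, 0.027]
```

>>> step_arm([
  [[0,0,-0.1],[0,0,0],-1],
  [[0,0,-0.2],[0,0,0],-1],
  [[0,0,-0.3],[0,0,0],-1],
  [[-0.1,0.02,-0.35],[0,0,0],-1],
  [[-0.86,0.175,-0.35],[0,0,0.027],-1],
  [[-0.86,0.175,-0.35],[0,0,0.027],-1],
  [[-0.86,0.175,-0.35],[0,0,0.027],-1],
  [[-0.86,0.175,-0.35],[0,0,0.027],-1],
  [[-0.86,0.175,-0.35],[0,0,0.027],-1],
  [[-0.86,0.175,-0.35],[0,0,0.027],-1],
  [[-0.86,0.175,-0.35],[0,0,0.027],-1],
  [[-0.86,0.175,-0.35],[0,0,0.027],-1],
  [[-0.86,0.175,-0.35],[0,0,0.027],-1],
  [[-0.86,0.175,-0.35],[0,0,0.027],-1],
  [[-0.86,0.175,-0.35],[0,0,0.027],-1],
])

```text
t: 4.98
ee_pos: [564.3, -291.4, 110.1]
orientation: [-1.971, -2.445, 0.0]
ft_force: [-0.6, -0.6, -1.5]
width: 48.0
grasp_force: 29.7
```

```bash
python3 -c "
from h import *
im=snap('wrist','w2.png')
plan((564.4,-292.7,6.5,12.2))
c=cv2.imread('pics/w2.png')
T=np.linalg.inv(im['T']);a=np.radians(12.2)
for X in(-69,-65,65,69):
 for Y in (-87,-83,83,87):
  p=np.array([555.5+X*np.cos(a)-Y*np.sin(a),-251.6+X*np.sin(a)+Y*np.cos(a),50])
  q=T[:3,:3]@p+T[:3,3];u=(int(q[0]/q[2]*im['fx']+im['cx']),int(q[1]/q[2]*im['fy']+im['cy']));cv2.circle(c,u,2,(0,0,255),-1)
cv2.imwrite('pics/w2.png',c)
"
```

```text
t 5.03 at [ 564.6 -291.6  110.2] th 12.2 z [-0.001  0.    -1.   ] q [-0.5   0.58  1.67  0.    0.89 -0.71]
[-0.004, -0.001, 0.346] [-0.0, -0.0, 0.001]
```

View pics/w2.png

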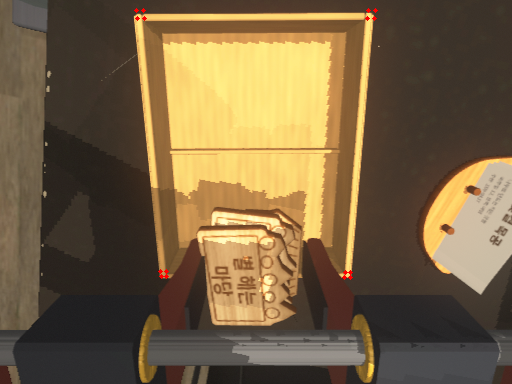

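The box marks sit on the rim corners at (140,15), (371,15), (164,274) and (347,274), and the pack is squarely held. Placing it.

>>> step_arm([
  [[-0.004,0,0.12],[0,0,0],-1],
  [[-0.004,0,0.24],[0,0,0],-1],
  [[-0.004,0,0.3],[0,0,0],-1],
  [[-0.004,0,0.32],[0,0,0],-1],
  [[-0.004,0,0.333],[0,0,0],-1],
  [[-0.004,0,0.333],[0,0,0],-1],
  [[-0.004,0,0.333],[0,0,0],0.4],
  [[-0.004,0,0.333],[0,0,0],0.4],
  [[-0.004,0,0.333],[0,0,0],0.4],
  [[-0.004,0,0.333],[0,0,0],0.4],
  [[-0.004,0,0.28],[0,0,0],0.4],
  [[-0.004,0,0.15],[0,0,0],0.4],
  [[-0.004,0,0],[0,0,0],0.4],
  [[-0.004,0,-0.1],[0,0,0],1],
  [[-0.004,0,-0.1],[0,0,0],1],
  [[-0.004,0,-0.1],[0,0,0],1],
])

```text
t: 6.37
ee_pos: [566.7, -294.8, 143.1]
orientation: [1.97, 2.44, 0.002]
ft_force: [-0.4, 0.0, 0.2]
width: 77.8
grasp_force: 0.0
```

```bash
python3 -c "
from h import *
plan((602,-60,140,10.5))"
```

```text
t 6.37 at [ 566.7 -294.8  143.1] th 12.2 z [ 0.005 -0.003 -1.   ] q [-0.5   0.53  1.65 -0.    0.95 -0.71]
[0.74, 0.28, 0.009] [0.003, 0.002, 0.019]
```

>>> step_arm([
  [[0.74,0.28,0],[0,0,0.02],1],
  [[0.74,0.28,0],[0,0,0.02],1],
  [[0.74,0.28,0],[0,0,0.02],1],
  [[0.74,0.28,0],[0,0,0.02],1],
  [[0.74,0.28,0],[0,0,0.02],1],
  [[0.74,0.28,0],[0,0,0.02],1],
  [[0.74,0.28,0],[0,0,0.02],1],
  [[0.74,0.28,0],[0,0,0.02],1],
  [[0.74,0.28,0],[0,0,0.02],1],
])

```text
t: 7.12
ee_pos: [599.7, -59.6, 139.0]
orientation: [-2.008, -2.414, 0.002]
ft_force: [-0.0, -0.1, -0.4]
width: 88.0
grasp_force: 0.0
```

```bash
python3 -c "
from h import *
im=snap('wrist','w3.png')
plan((602,-60,5,10.5))
c=cv2.imread('pics/w3.png')
T=np.linalg.inv(im['T'])
for p,col in (((602,-60,25),(0,0,255)),((451,54,5),(255,0,0))):
  q=T[:3,:3]@p+T[:3,3];u=(int(q[0]/q[2]*im['fx']+im['cx']),int(q[1]/q[2]*im['fy']+im['cy']));print(u);cv2.circle(c,u,4,col,1)
cv2.imwrite('pics/w3.png',c)
print(cast(im,[(100,100),(120,100)],28))
"
```

```text
t 7.17 at [599.8 -60.2 139.3] th 10.4 z [-0.002 -0.    -1.   ] q [-0.12  0.5   1.74 -0.    0.91 -0.3 ]
[-0.001, 0.008, 0.448] [-0.001, -0.0, -0.001]
(258, 195)
(94, 16)
[[467.96358426  -5.86427039  28.        ]
 [483.03213501  -3.0695078   28.        ]]
```

View pics/w3.png

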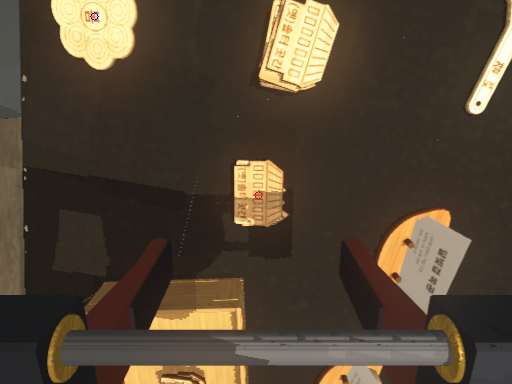

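P2 is centred at (260,193), on its mark and aligned with the tool. Gripping it.

>>> step_arm([
  [[0,0.01,0.13],[0,0,0],1],
  [[0,0.01,0.26],[0,0,0],1],
  [[0,0.01,0.36],[0,0,0],1],
  [[0,0.01,0.42],[0,0,0],1],
  [[0,0.01,0.445],[0,0,0],1],
  [[0,0.01,0.445],[0,0,0],1],
  [[0,0.01,0.445],[0,0,0],-1],
  [[0,0.01,0.445],[0,0,0],-1],
  [[0,0.01,0.445],[0,0,0],-1],
  [[0,0.01,0.445],[0,0,0],-1],
  [[0,0.01,0.445],[0,0,0],-1],
  [[0,0.01,0.445],[0,0,0],-1],
  [[0,0.01,0.445],[0,0,0],-1],
  [[0,0.01,0.445],[0,0,0],-1],
])

```text
t: 8.33
ee_pos: [603.7, -58.6, 7.2]
orientation: [2.009, 2.414, 0.001]
ft_force: [-0.4, 0.6, 5.4]
width: 48.2
grasp_force: 30.0
```

```bash
python3 -c "
from h import *
plan((546.6,-210.5,110,12.2))"
```

```text
t 8.33 at [603.7 -58.6   7.2] th 10.5 z [ 0.001 -0.    -1.   ] q [-0.12  0.7   1.76 -0.    0.68 -0.3 ]
[-0.463, -0.279, -0.343] [0.0, 0.0, -0.02]
```

>>> step_arm([
  [[0,0,-0.12],[0,0,0],-1],
  [[0,0,-0.24],[0,0,0],-1],
  [[0,0,-0.34],[0,0,0],-1],
  [[-0.46,-0.28,-0.34],[0,0,-0.02],-1],
  [[-0.46,-0.28,-0.34],[0,0,-0.02],-1],
  [[-0.46,-0.28,-0.34],[0,0,-0.02],-1],
  [[-0.46,-0.28,-0.34],[0,0,-0.02],-1],
  [[-0.46,-0.28,-0.34],[0,0,-0.02],-1],
  [[-0.46,-0.28,-0.34],[0,0,-0.02],-1],
  [[-0.46,-0.28,-0.34],[0,0,-0.02],-1],
  [[-0.46,-0.28,-0.34],[0,0,-0.02],-1],
])

```text
t: 9.25
ee_pos: [546.2, -208.5, 108.5]
orientation: [-1.972, -2.445, -0.0]
ft_force: [-0.3, 0.3, -1.1]
width: 47.9
grasp_force: 30.0
```

```bash
python3 -c "
from h import *
plan((546.6,-210.5,11.5,12.2))"
```

```text
t 9.25 at [ 546.2 -208.5  108.5] th 12.2 z [-0.  0. -1.] q [-0.39  0.52  1.79  0.    0.83 -0.6 ]
[-0.007, 0.0, 0.323] [-0.0, -0.0, 0.0]
```

>>> step_arm([
  [[0,0,0.12],[0,0,0],-1],
  [[0,0,0.24],[0,0,0],-1],
  [[0,0,0.29],[0,0,0],-1],
  [[0,0,0.31],[0,0,0],-1],
  [[0,0,0.323],[0,0,0],-1],
  [[0,0,0.323],[0,0,0],-1],
  [[0,0,0.323],[0,0,0],0.4],
  [[0,0,0.323],[0,0,0],0.4],
  [[0,0,0.323],[0,0,0],0.4],
  [[0,0,0.323],[0,0,0],0.4],
  [[0,0,0.27],[0,0,0],0.4],
  [[0,0,0.15],[0,0,0],0.4],
  [[0,0,0],[0,0,0],0.4],
  [[0,0,-0.13],[0,0,0],0.4],
  [[0,0,-0.25],[0,0,0],1],
  [[0,0,-0.25],[0,0,0],1],
  [[0,0,-0.25],[0,0,0],1],
])

```text
t: 10.67
ee_pos: [547.4, -210.3, 186.6]
orientation: [1.97, 2.44, 0.003]
ft_force: [0.6, 0.3, -0.3]
width: 77.9
grasp_force: 0.0
```

Run:
```python
from h import *
im=snap('wrist','w4.png');snap('top','t4.png')
c=np.hstack([cv2.imread('pics/w4.png')[:, 60:460],cv2.resize(cv2.imread('pics/t4.png')[150:280,290:420],(390,384+6))[:384]]);cv2.imwrite('pics/c4.png',c)
plan((520,20,190,0),(570,225,150,-17))
```

```text
t 10.77 at [ 545.2 -209.4  183.1] th 12.2 z [-0.001  0.    -1.   ] q [-0.39  0.41  1.75 -0.    0.98 -0.6 ]
[0.765, 0.079, -0.023] [-0.001, -0.0, 0.142]
[1.398, 0.386, 0.111] [-0.001, -0.0, 0.339]
```

View pics/c4.png

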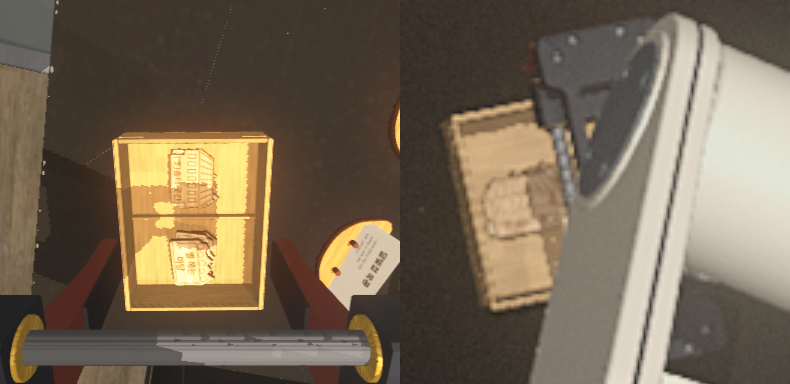

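Both packs lie flat, one in each half, at (190,178) and (190,258). Now the divider.

>>> step_arm([
  [[0.9,0.25,0],[0,0,0.34],1],
  [[0.9,0.25,0],[0,0,0.34],1],
  [[0.9,0.25,0],[0,0,0.34],1],
  [[0.9,0.25,0],[0,0,0.34],1],
  [[0.9,0.25,0],[0,0,0.34],1],
  [[0.9,0.25,0],[0,0,0.34],1],
  [[0.9,0.25,0],[0,0,0.34],1],
  [[0.9,0.25,0],[0,0,0.34],1],
])

```text
t: 11.43
ee_pos: [561.1, 76.0, 181.5]
orientation: [-2.519, -1.872, 0.003]
ft_force: [-0.4, -1.1, 0.2]
width: 87.9
grasp_force: 0.0
```

Run:
```python
from h import *
plan((570,225,150,-17))
```

```text
t 11.43 at [561.1  76.  181.5] th -16.8 z [-0.003  0.001 -1.   ] q [0.11 0.39 1.79 0.   0.96 0.4 ]
[0.484, -0.114, 0.106] [-0.002, -0.0, 0.003]
```

>>> step_arm([
  [[0.47,-0.114,0.1],[0,0,0],1],
  [[0.47,-0.114,0.1],[0,0,0],1],
  [[0.47,-0.114,0.1],[0,0,0],1],
  [[0.47,-0.114,0.1],[0,0,0],1],
  [[0.47,-0.114,0.1],[0,0,0],1],
  [[0.47,-0.114,0.1],[0,0,0],1],
])

```text
t: 11.93
ee_pos: [569.4, 215.1, 151.3]
orientation: [-2.523, -1.87, 0.007]
ft_force: [-0.2, 0.3, -0.5]
width: 87.7
grasp_force: 0.0
```

Run:
```python
from h import *
im=snap('wrist','w5.png')
plan((570,225,10,-17))
c=cv2.imread('pics/w5.png')
T=np.linalg.inv(im['T'])
pts=[(569.8,225.6,28)];a=np.radians(-17)
for X,Y in((-57,-75),(57,-75),(57,75),(-57,75)): pts.append((585.2+X*np.cos(a)-Y*np.sin(a),276+X*np.sin(a)+Y*np.cos(a),4))
for p in pts:
  q=T[:3,:3]@p+T[:3,3];u=(int(q[0]/q[2]*im['fx']+im['cx']),int(q[1]/q[2]*im['fy']+im['cy']));print(u);cv2.circle(c,u,3,(0,0,255),1)
cv2.imwrite('pics/w5.png',c)
```

```text
t 11.98 at [569.7 214.1 151.9] th -17.0 z [-0.003 -0.002 -1.   ] q [ 0.34  0.49  1.71 -0.    0.94  0.64]
[0.036, -0.009, 0.473] [-0.002, 0.002, 0.0]
(253, 180)
(193, 196)
(314, 196)
(324, 19)
(183, 19)
```

View pics/w5.png

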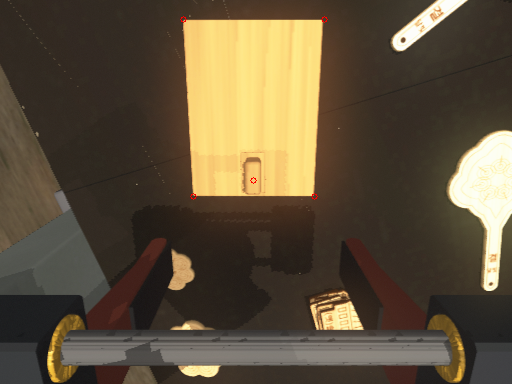

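The plate corners match their marks, and the block top is at about (253,177). Descending to grip.

>>> step_arm([
  [[0.04,-0.01,0.13],[0,0,0],0],
  [[0.04,-0.01,0.26],[0,0,0],0],
  [[0.04,-0.01,0.38],[0,0,0],0],
  [[0.04,-0.01,0.44],[0,0,0],0],
  [[0.04,-0.01,0.465],[0,0,0],0],
  [[0.04,-0.01,0.48],[0,0,0],0],
  [[0.04,-0.01,0.48],[0,0,0],0],
])

```text
t: 12.57
ee_pos: [571.7, 226.2, 9.6]
orientation: [-2.527, -1.866, 0.001]
ft_force: [-0.6, 0.1, 0.0]
width: 45.3
grasp_force: 0.0
```

Run:
```python
from h import *
plan((570,226.2,6.5,-17))
```

```text
t 12.57 at [571.7 226.2   9.6] th -17.1 z [-0. -0. -1.] q [ 0.36  0.7   1.74 -0.    0.69  0.66]
[-0.002, -0.005, 0.01] [-0.0, 0.0, -0.001]
```

>>> step_arm([
  [[0,-0.005,0.007],[0,0,0],0],
  [[0,-0.005,0.007],[0,0,0],-1],
  [[0,-0.005,0.007],[0,0,0],-1],
  [[0,-0.005,0.007],[0,0,0],-1],
  [[0,-0.005,0.007],[0,0,0],-1],
  [[0,-0.005,0.007],[0,0,0],-1],
  [[0,-0.005,0.007],[0,0,0],-1],
  [[0,-0.005,0.007],[0,0,0],-1],
  [[0,-0.005,0.007],[0,0,0],-1],
])

```text
t: 13.32
ee_pos: [570.3, 227.9, 8.1]
orientation: [2.526, 1.868, 0.001]
ft_force: [-0.8, 1.0, 5.8]
width: 13.6
grasp_force: 30.0
```

Run:
```python
from h import *
plan((570,226.2,120,-17))
```

```text
t 13.32 at [570.3 227.9   8.1] th -17.0 z [ 0.001  0.    -1.   ] q [0.36 0.71 1.75 0.   0.69 0.66]
[-0.006, 0.001, -0.373] [0.0, -0.0, -0.0]
```

>>> step_arm([
  [[0,0,-0.03],[0,0,0],-1],
  [[0,0,-0.08],[0,0,0],-1],
  [[0,0,-0.15],[0,0,0],-1],
  [[0,0,-0.23],[0,0,0],-1],
  [[0,0,-0.31],[0,0,0],-1],
  [[0,0,-0.36],[0,0,0],-1],
  [[0,0,-0.38],[0,0,0],-1],
  [[0,0,-0.38],[0,0,0],-1],
])

```text
t: 13.98
ee_pos: [570.9, 228.1, 123.3]
orientation: [2.525, 1.867, 0.004]
ft_force: [0.0, 1.1, 0.1]
width: 13.9
grasp_force: 30.0
```

Run:
```python
from h import *
im=snap('wrist','w6.png')
plan((560,-30,120,0),(566.3,-301.4,120,12.2))
```

```text
t 14.03 at [570.1 227.8 122. ] th -17.0 z [ 0.001  0.    -1.   ] q [ 0.36  0.53  1.72 -0.    0.89  0.66]
[-0.831, 0.219, 0.006] [0.001, -0.0, -0.198]
[-1.69, 0.505, 0.006] [0.001, -0.0, -0.34]
```

View pics/w6.png

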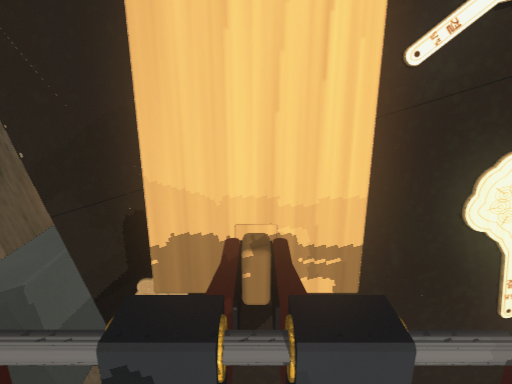

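The plate hangs level and square in the grip, with its edges at columns 150 and 362 and the block at 256. Carrying it to the box.

>>> step_arm([
  [[-0.06,0.01,0],[0,0,-0.02],-1],
  [[-0.15,0.04,0],[0,0,-0.05],-1],
  [[-0.25,0.07,0],[0,0,-0.08],-1],
  [[-0.35,0.1,0],[0,0,-0.1],-1],
  [[-0.45,0.13,0],[0,0,-0.13],-1],
  [[-0.55,0.16,0],[0,0,-0.16],-1],
  [[-0.65,0.19,0],[0,0,-0.19],-1],
  [[-0.75,0.22,0],[0,0,-0.22],-1],
  [[-0.85,0.25,0],[0,0,-0.25],-1],
  [[-0.93,0.28,0],[0,0,-0.29],-1],
  [[-0.98,0.3,0],[0,0,-0.32],-1],
  [[-1.0,0.31,0],[0,0,-0.34],-1],
  [[-1.0,0.31,0],[0,0,-0.34],-1],
])

```text
t: 15.12
ee_pos: [570.2, -87.9, 120.0]
orientation: [-1.974, -2.442, 0.002]
ft_force: [1.4, -0.4, -0.2]
width: 14.1
grasp_force: 30.0
```

Run:
```python
from h import *
plan((566.3,-301.4,120,12.2))
```

```text
t 15.12 at [570.2 -87.9 120. ] th 12.1 z [-0.002  0.    -1.   ] q [-0.17  0.49  1.8  -0.    0.85 -0.38]
[-0.693, -0.162, -0.0] [-0.001, -0.0, -0.001]
```

>>> step_arm([
  [[-0.05,-0.01,0],[0,0,0],-1],
  [[-0.13,-0.03,0],[0,0,0],-1],
  [[-0.23,-0.06,0],[0,0,0],-1],
  [[-0.33,-0.08,0],[0,0,0],-1],
  [[-0.43,-0.1,0],[0,0,0],-1],
  [[-0.53,-0.12,0],[0,0,0],-1],
  [[-0.62,-0.145,0],[0,0,0],-1],
  [[-0.67,-0.16,0],[0,0,0],-1],
  [[-0.69,-0.162,0],[0,0,0],-1],
  [[-0.69,-0.162,0],[0,0,0],-1],
])

```text
t: 15.95
ee_pos: [566.9, -299.1, 120.8]
orientation: [-1.975, -2.442, 0.0]
ft_force: [0.0, 0.0, -0.6]
width: 13.4
grasp_force: 30.0
```

Run:
```python
from h import *
im=snap('wrist','w7.png')
plan((566.3,-301.4,40.5,12.2))
c=cv2.imread('pics/w7.png')
T=np.linalg.inv(im['T']);a=np.radians(12.2)
for X in(-65,65):
 for Y in (-83,83):
  p=np.array([555.5+X*np.cos(a)-Y*np.sin(a),-251.6+X*np.sin(a)+Y*np.cos(a),50])
  q=T[:3,:3]@p+T[:3,3];u=(int(q[0]/q[2]*im['fx']+im['cx']),int(q[1]/q[2]*im['fy']+im['cy']));cv2.circle(c,u,2,(0,0,255),-1)
cv2.imwrite('pics/w7.png',c)
```

```text
t 16.0 at [ 566.9 -298.   120.9] th 12.1 z [-0.001  0.001 -1.   ] q [-0.5   0.57  1.66  0.    0.92 -0.71]
[-0.011, -0.004, 0.268] [-0.001, -0.001, -0.001]
```

View pics/w7.png

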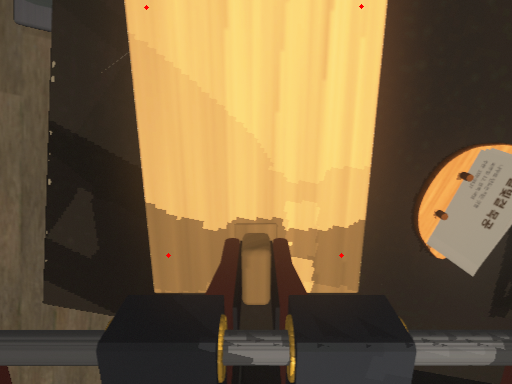

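The plate is centred over the box in x, with box marks at (168,255) and (341,255). Lowering it.

>>> step_arm([
  [[-0.009,-0.003,0.04],[0,0,0],-1],
  [[-0.009,-0.003,0.1],[0,0,0],-1],
  [[-0.009,-0.003,0.16],[0,0,0],-1],
  [[-0.009,-0.003,0.2],[0,0,0],-1],
  [[-0.009,-0.003,0.23],[0,0,0],-1],
  [[-0.009,-0.003,0.25],[0,0,0],-1],
  [[-0.009,-0.003,0.258],[0,0,0],-1],
  [[-0.009,-0.003,0.258],[0,0,0],-1],
])

```text
t: 16.67
ee_pos: [566.9, -301.5, 43.8]
orientation: [-1.973, -2.444, 0.0]
ft_force: [0.4, -0.3, -0.3]
width: 14.2
grasp_force: 30.0
```

Run:
```python
from h import *
plan((566.3,-301.4,40,12.2))
```

```text
t 16.67 at [ 566.9 -301.5   43.8] th 12.2 z [-0.  0. -1.] q [-0.51  0.68  1.68  0.    0.79 -0.72]
[0.001, -0.002, 0.013] [-0.0, -0.0, -0.0]
```

Now I lower the last 3 mm, open a little and retreat.

>>> step_arm([
  [[0,0,0.006],[0,0,0],-1],
  [[0,0,0.01],[0,0,0],-1],
  [[0,0,0.01],[0,0,0],-1],
  [[0,0,0.01],[0,0,0],-0.2],
  [[0,0,0.01],[0,0,0],-0.2],
  [[0,0,0.01],[0,0,0],-0.2],
  [[0,0,0.01],[0,0,0],-0.2],
  [[0,0,-0.04],[0,0,0],-0.2],
  [[0,0,-0.15],[0,0,0],-0.2],
  [[0,0,-0.28],[0,0,0],0],
  [[0,0,-0.4],[0,0,0],1],
  [[0.4,0,-0.4],[0,0,0],1],
  [[0.4,0,-0.4],[0,0,0],1],
  [[0.4,0,-0.4],[0,0,0],1],
  [[0.4,0,-0.4],[0,0,0],1],
  [[0.4,0,-0.4],[0,0,0],1],
])

```text
t: 18.0
ee_pos: [541.6, -183.0, 165.6]
orientation: [1.969, 2.446, 0.0]
ft_force: [-0.7, 0.8, 0.6]
width: 78.6
grasp_force: 0.0
```

Run:
```python
from h import *
plan((451,54,140,1))
```

```text
t 18.0 at [ 541.6 -183.   165.6] th 12.3 z [ 0.001 -0.    -1.   ] q [-0.35  0.42  1.79 -0.    0.93 -0.56]
[0.836, -0.126, 0.085] [0.001, 0.0, 0.132]
```

>>> step_arm([
  [[0.83,-0.126,0.085],[0,0,0.132],1],
  [[0.83,-0.126,0.085],[0,0,0.132],1],
  [[0.83,-0.126,0.085],[0,0,0.132],1],
  [[0.83,-0.126,0.085],[0,0,0.132],1],
  [[0.83,-0.126,0.085],[0,0,0.132],1],
  [[0.83,-0.126,0.085],[0,0,0.132],1],
  [[0.83,-0.126,0.085],[0,0,0.132],1],
  [[0.83,-0.126,0.085],[0,0,0.132],1],
  [[0.83,-0.126,0.085],[0,0,0.132],1],
])

```text
t: 18.75
ee_pos: [453.5, 50.4, 139.3]
orientation: [2.204, 2.237, 0.002]
ft_force: [0.2, -0.2, -0.1]
width: 87.6
grasp_force: 0.0
```

Run:
```python
from h import *
im=snap('wrist','w8.png');t=snap('top','t8.png')
plan((451,54,5,1))
hsv=cv2.cvtColor(im['pixels'],cv2.COLOR_RGB2HSV)
m=(hsv[...,2]>110).astype(np.uint8);m[270:]=0
n,l,st,c=cv2.connectedComponentsWithStats(m)
T=np.linalg.inv(im['T']);q=T[:3,:3]@(451,54,5)+T[:3,3];u=(int(q[0]/q[2]*im['fx']+im['cx']),int(q[1]/q[2]*im['fy']+im['cy']));print(u)
i=np.bincount(l[u[1]-5:u[1]+5,u[0]-5:u[0]+5].ravel()).argmax()
cs,_=cv2.findContours((l==i).astype(np.uint8),cv2.RETR_EXTERNAL,cv2.CHAIN_APPROX_NONE)
cc=max(cs,key=cv2.contourArea)
w=cast(im,cc[:,0],4)[:,:2].astype(np.float32);print(cv2.minAreaRect(w),cv2.fitEllipse(w))
p=cv2.cvtColor(im['pixels'],cv2.COLOR_RGB2BGR);cv2.drawContours(p,[cc],-1,(0,0,255),1)
c=np.hstack([p[:,60:460],cv2.resize(cv2.imread('pics/t8.png')[150:280,290:420],(384,384))]);cv2.imwrite('pics/c8.png',c)
```

```text
t 18.85 at [453.5  49.7 139.1] th 0.7 z [ 0.002 -0.    -1.   ] q [ 0.08  0.31  2.06 -0.    0.78  0.07]
[0.015, -0.009, 0.447] [0.001, 0.0, -0.003]
(253, 184)
((451.9772033691406, 54.054107666015625), (72.75434112548828, 68.1794204711914), 64.35331726074219) ((450.70440673828125, 54.00272750854492), (63.71961212158203, 74.04471588134766), 8.660272598266602)
```

View pics/c8.png

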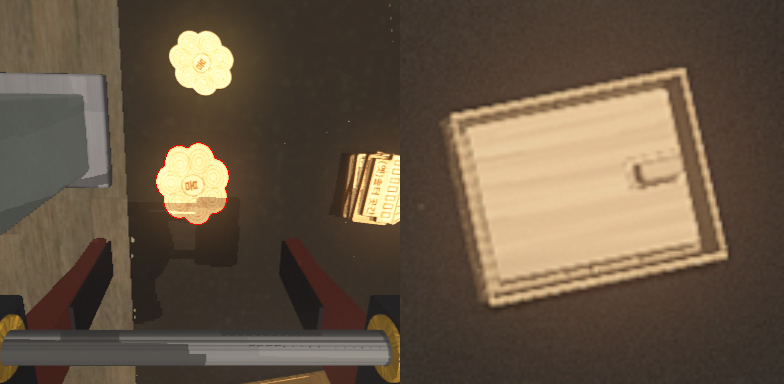

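The divider lies level in the box with its block at (655,173) in the right half of the view. The mirror is outlined at (192,184). A quick check of its yaw from both views.

Run:
```python
from h import *
import pickle
from scipy import ndimage
a=cv2.imread('pics/w8.png')[...,::-1];im=snap('wrist');im['pixels']=a
d=pickle.load(open('im0.pkl','rb'))['top']
for I,u,th in((im,(253,184),110),(im,(253,184),90),(d,(209,258),85),(d,(209,258),110)):
    m=(I['pixels'].max(2)>th).astype(np.uint8);m[285:]=0
    n,l=cv2.connectedComponents(m);i=np.bincount(l[u[1]-5:u[1]+5,u[0]-5:u[0]+5].ravel()).argmax()
    b=ndimage.binary_fill_holes(l==i);v,x=np.nonzero(b)
    w=cast(I,np.c_[x,v],5)[:,:2];C=np.cov(w.T);e,V=np.linalg.eigh(C)
    print(w.mean(0).round(1),'yaw minor',np.degrees(np.arctan2(V[1,0],V[0,0])).round(1),(4*np.sqrt(e)).round(1),
     {k:float(np.ptp(w@[np.cos(np.radians(k)),np.sin(np.radians(k))]).round(1)) for k in range(-20,26,5)})
```

```text
[450.7  54.6] yaw minor -171.4 [64.3 74.6] {-20: 67.7, -15: 67.1, -10: 66.6, -5: 65.8, 0: 65.8, 5: 66.2, 10: 66.1, 15: 65.9, 20: 65.6, 25: 66.1}
[451.4  55. ] yaw minor -174.9 [66.8 75. ] {-20: 68.4, -15: 68.6, -10: 69.2, -5: 69.2, 0: 68.9, 5: 68.4, 10: 68.5, 15: 68.8, 20: 68.8, 25: 70.1}
[452.2  54.6] yaw minor -170.9 [66.3 76.7] {-20: 69.6, -15: 69.1, -10: 68.4, -5: 67.3, 0: 65.6, 5: 65.8, 10: 66.4, 15: 66.5, 20: 66.3, 25: 67.7}
[452.2  54.9] yaw minor -171.4 [65.6 75.8] {-20: 69.2, -15: 68.2, -10: 67.2, -5: 65.6, 0: 65.2, 5: 65.8, 10: 66.4, 15: 66.5, 20: 66.0, 25: 66.2}
```

Run:
```python
from h import *
plan((451.5,54.5,5,8.5))
```

```text
t 18.9 at [453.4  49.6 139. ] th 0.7 z [ 0.001 -0.    -1.   ] q [ 0.08  0.31  2.06 -0.    0.78  0.07]
[0.016, -0.007, 0.447] [0.001, 0.0, -0.091]
```

>>> step_arm([
  [[0.016,-0.006,0.12],[0,0,-0.09],1],
  [[0.016,-0.006,0.24],[0,0,-0.09],1],
  [[0.016,-0.006,0.35],[0,0,-0.09],1],
  [[0.016,-0.006,0.41],[0,0,-0.09],1],
  [[0.016,-0.006,0.435],[0,0,-0.09],1],
  [[0.016,-0.006,0.445],[0,0,-0.09],1],
  [[0.016,-0.006,0.445],[0,0,-0.09],1],
  [[0.016,-0.006,0.445],[0,0,-0.09],1],
])

```text
t: 19.57
ee_pos: [451.2, 55.4, 6.0]
orientation: [2.05, 2.379, 0.002]
ft_force: [0.2, -0.5, 0.0]
width: 87.5
grasp_force: 0.0
```

Run:
```python
from h import *
plan((451.5,54.5,1.5,8.5))
```

```text
t 19.57 at [451.2  55.4   6. ] th 8.5 z [ 0.002  0.    -1.   ] q [ 0.1   0.58  2.1  -0.    0.46 -0.05]
[-0.003, 0.0, 0.015] [0.001, 0.0, 0.0]
```

>>> step_arm([
  [[0,0,0.008],[0,0,0],1],
  [[0,0,0.014],[0,0,0],1],
  [[0,0,0.014],[0,0,0],1],
  [[0,0,0.014],[0,0,0],-1],
  [[0,0,0.014],[0,0,0],-1],
  [[0,0,0.014],[0,0,0],-1],
  [[0,0,0.014],[0,0,0],-1],
  [[0,0,0.014],[0,0,0],-1],
  [[0,0,0.014],[0,0,0],-1],
  [[0,0,0.014],[0,0,0],-1],
])

```text
t: 20.4
ee_pos: [450.3, 55.8, 1.1]
orientation: [2.049, 2.381, 0.0]
ft_force: [0.1, -0.2, 3.2]
width: 63.5
grasp_force: 30.0
```

>>> step_arm([
  [[0,0,-0.03],[0,0,0],-1],
  [[0,0,-0.1],[0,0,0],-1],
  [[0,0,-0.2],[0,0,0],-1],
  [[0,0,-0.3],[0,0,0],-1],
  [[0,0,-0.37],[0,0,0],-1],
  [[0,0,-0.4],[0,0,0],-1],
  [[0,0,-0.4],[0,0,0],-1],
])

```text
t: 20.98
ee_pos: [451.6, 55.8, 123.1]
orientation: [2.047, 2.379, 0.005]
ft_force: [-0.8, -0.1, -0.8]
width: 63.6
grasp_force: 30.0
```

Run:
```python
from h import *
im=snap('wrist','w9.png')
a=np.radians(12.2);Y=np.array([-np.sin(a),np.cos(a)]);p=np.array([555.5,-251.6])+19*Y;print(p)
plan((*p,120,12.2))
```

```text
[ 551.48482887 -233.02909801]
t 21.03 at [450.7  55.7 121.7] th 8.6 z [ 0.002  0.    -1.   ] q [ 0.1   0.34  2.07 -0.    0.73 -0.05]
[-1.002, 0.189, 0.006] [0.001, 0.0, -0.042]
```

View pics/w9.png

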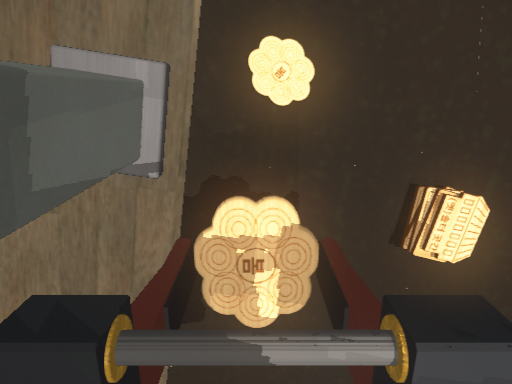

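The large flower is held level and square at (257,261). Carrying it to the box.

>>> step_arm([
  [[-0.05,0.01,0],[0,0,0],-1],
  [[-0.13,0.03,0],[0,0,0],-1],
  [[-0.23,0.05,0],[0,0,0],-1],
  [[-0.33,0.07,0],[0,0,-0.02],-1],
  [[-0.43,0.09,0],[0,0,-0.02],-1],
  [[-0.53,0.11,0],[0,0,-0.03],-1],
  [[-0.63,0.13,0],[0,0,-0.03],-1],
  [[-0.73,0.15,0],[0,0,-0.03],-1],
  [[-0.83,0.17,0],[0,0,-0.04],-1],
  [[-0.92,0.18,0],[0,0,-0.042],-1],
  [[-0.98,0.189,0],[0,0,-0.042],-1],
  [[-1.0,0.189,0],[0,0,-0.042],-1],
  [[-1.0,0.189,0],[0,0,-0.042],-1],
  [[-1.0,0.189,0],[0,0,-0.042],-1],
])

```text
t: 22.2
ee_pos: [549.7, -231.6, 119.4]
orientation: [-1.972, -2.442, 0.001]
ft_force: [-0.7, 0.0, -1.0]
width: 63.3
grasp_force: 30.0
```

Run:
```python
from h import *
plan((551.5,-233,45,12.2))
```

```text
t 22.2 at [ 549.7 -231.6  119.4] th 12.1 z [-0.003  0.001 -1.   ] q [-0.42  0.52  1.76  0.    0.87 -0.63]
[-0.006, 0.005, 0.248] [-0.002, -0.001, -0.001]
```

>>> step_arm([
  [[-0.004,0.004,0.04],[0,0,0],-1],
  [[-0.004,0.004,0.1],[0,0,0],-1],
  [[-0.004,0.004,0.16],[0,0,0],-1],
  [[-0.004,0.004,0.21],[0,0,0],-1],
  [[-0.004,0.004,0.24],[0,0,0],-1],
  [[-0.004,0.004,0.25],[0,0,0],-1],
  [[-0.004,0.004,0.25],[0,0,0],-1],
  [[-0.004,0.004,0.25],[0,0,0],-1],
])

```text
t: 22.87
ee_pos: [552.7, -233.1, 46.2]
orientation: [1.972, 2.445, 0.0]
ft_force: [-0.2, -0.1, -0.4]
width: 62.9
grasp_force: 30.0
```

Run:
```python
from h import *
plan((551.5,-233,37.5,12.2))
```

```text
t 22.87 at [ 552.7 -233.1   46.2] th 12.2 z [ 0. -0. -1.] q [-0.42  0.63  1.78  0.    0.74 -0.63]
[0.001, -0.004, 0.029] [0.0, 0.0, 0.0]
```

>>> step_arm([
  [[0,-0.003,0.015],[0,0,0],-1],
  [[0,-0.003,0.022],[0,0,0],-1],
  [[0,-0.003,0.027],[0,0,0],-1],
  [[0,-0.003,0.027],[0,0,0],-1],
  [[0,-0.003,0.027],[0,0,0],-1],
])

```text
t: 23.28
ee_pos: [551.6, -233.7, 38.0]
orientation: [1.973, 2.444, 0.0]
ft_force: [-0.0, -0.1, -0.9]
width: 63.2
grasp_force: 30.0
```

>>> step_arm([
  [[0,0,0.002],[0,0,0],-1],
  [[0,0,0.002],[0,0,0],0.75],
  [[0,0,0.002],[0,0,0],0.75],
  [[0,0,0.002],[0,0,0],0.75],
  [[0,0,0.002],[0,0,0],0.75],
  [[0,0,-0.04],[0,0,0],0.75],
  [[0,0,-0.15],[0,0,0],0.75],
  [[0,0,-0.28],[0,0,0],0.75],
  [[0,0,-0.4],[0,0,0],0.75],
  [[0.3,0,-0.5],[0,0,0],1],
  [[0.8,0,-0.5],[0,0,0],1],
  [[0.8,0,-0.5],[0,0,0],1],
  [[0.8,0,-0.5],[0,0,0],1],
  [[0.8,0,-0.5],[0,0,0],1],
  [[0.8,0,-0.5],[0,0,0],1],
  [[0.8,0,-0.5],[0,0,0],1],
  [[0.8,0,-0.5],[0,0,0],1],
  [[0.8,0,-0.5],[0,0,0],1],
])

```text
t: 24.78
ee_pos: [501.2, 0.9, 188.6]
orientation: [1.972, 2.445, 0.001]
ft_force: [1.0, 0.4, -0.0]
width: 87.7
grasp_force: 0.0
```

Run:
```python
from h import *
t=snap('top','t9.png');s=snap('scene','s9.png');plan()
a=cv2.imread('pics/t9.png');b=cv2.imread('pics/s9.png')
cv2.imwrite('pics/c9.png',np.hstack([cv2.resize(a[150:290,285:425],(400,400),interpolation=cv2.INTER_CUBIC),cv2.resize(b[90:190,270:370],(400,400),interpolation=cv2.INTER_CUBIC)]))
```

```text
t 24.88 at [5.013e+02 1.000e-01 1.882e+02] th 12.1 z [ 0.001 -0.    -1.   ] q [-0.02  0.29  1.93 -0.    0.92 -0.23]
```

View pics/c9.png

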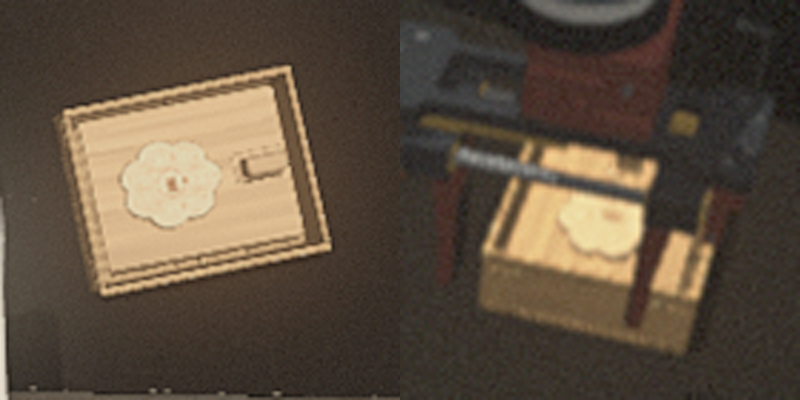

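The mirror lies flat on the divider at (170,183), clear of the block at (262,165). The plate sits inside the walls and the gripper is away. Handing in.

```bash
python3 -c "
from workcell import *
print(close_job())"
```

```text
the job is handed in; nothing more can be done
None
```

The gift box is packed in the order asked and handed in at about 25 s: one low sign pack in each half, the divider level on top with its grip block up, and the larger pocket mirror flat on it, clear of the block.

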